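# Press home a proud tube cap in a capping press

### The job

The middle tube in the capping press's sled has its cap standing proud. With the lever still up, slide the sled along its track by its grip until that cap is centred under the plunger, then push the lever down until the catch holds it down on its own, so that the cap is pressed home. Leave the press latched like that and do not disturb the things around it.

Things in the scene. Friction and masses are not known exactly. Their poses are not given: they have to be found in the camera images.
- press: The fixed capping press: grey base plate 210 (x) x 440 (y) x 18 mm with two aluminium columns, at x = 0 to 28 mm near its y ends, that carry a bridge. Origin: centre of the base's underside, on the table. It stands with its x axis towards the robot and its y axis (along the sled's track) to the robot's right, give or take 0.2 rad: a yaw of pi +- 0.2.
- bridge (a point): Middle of the far (-x) lower edge of the press's flat aluminium bridge, which covers x = -40 to +30 mm (press frame), z = 183 to 207 mm, over the whole y length. It keeps a vertical gripper off the sled's grip below it: come from the far (-x) side with the tool tilted 28 to 45 degrees, fingers pointing down and back towards the robot.
- sled (a joint): Travel of the white sled (130 mm long in y, carrying three tubes 32 mm apart) along the press's +y axis, 0 to 0.24 m. It takes about 3 N to slide and stays where it is left.
- sled_grip (a point): Centre of the top of the sled's grip, an upright black tab 24 (x) x 16 (y) mm standing 48 mm free above the sled, its top 102 mm above the table, at x = -45 mm in the press's frame. Pinch it across its 16 mm (y), pads 10 to 25 mm below the top. The row of tubes is 50 mm further in x; the tube with the proud cap 70 mm further in y.
- cap_top (a point): Centre of the top of the proud cap on the middle tube. All three caps are alike, purple, 18 mm across and 18 mm tall; this one stands 10 mm higher than its two neighbours. Top at z = 124 mm proud, 114 mm home.
- cap (a joint): How far the proud cap is pressed in: 0 proud, 0.010 m home. It takes about 5 N to press and stays where it is left.
- plunger_foot (a point): Centre of the underside of the plunger's round steel foot, 18 mm across, under the press head (dark steel block, 50 mm wide, clamped on the bridge; where along the bridge differs each time, but it stays there). z = 142 mm with the lever up, 114 mm with it fully down. The lever drives the plunger.
- lever (a joint): Angle of the lever, 0 fully up (0.60 rad above level) to 0.75 rad at its lower stop (0.15 rad below level). A spring pushes it up until about 0.68 rad; past that the catch snaps it to the stop and holds it there. Let go before that and it springs back up.
- lever_pad (a point): Centre of the upper face of the lever's black pad (50 mm along the lever, 34 mm wide, 12 mm thick): 105 mm out along the lever from the hinge and 6 mm above its midline, above the bridge, 307 mm above the table when up, 233 mm when down. Push it down from above along its arc: 3 N at first, up to about 15 N on the way.
- lever_hinge (a point): Middle of the lever's hinge pin, which lies along the press's x axis on top of the head, at x = +5 mm, z = 243 mm in the press's frame, 12 mm further in y than the plunger. From it the lever reaches along the press's +y axis, over the bridge. Beside it, towards -y, stands the spring catch, up to 293 mm above the table.
- tube_rack: Bystander: an aluminium two-tier tube rack, 90 x 200 mm, 48 mm high, with a few capped tubes up to 96 mm high. Origin: centre of its underside. Leave it alone.
- foam_rack: Bystander: a white foam block rack, 120 x 160 x 30 mm, with small vials up to 68 mm high. Origin: centre of its underside. Leave it alone.
- jar: Bystander: a closed round specimen jar, 60 mm across, 75 mm high. Origin: centre of its underside. Leave it alone.
- pen_tray: Bystander: a grey tray, 60 x 170 x 22 mm, with two pens. Origin: centre of its underside. Leave it alone.

How it is judged:
On the way, in this order (a step that is already met when the one before it is completed fails the run):
1. the proud cap stands centred under the plunger, within 5 mm, with the lever still up (horizontal distance between cap_top and plunger_foot below 0.005 m and value of joint lever below 0.15 rad), for 0.3 s.
2. the lever is down in its catch and the cap is pressed home (value of joint lever above 0.71 rad and value of joint cap above 0.008 m), for 0.2 s.
At the end, for the whole second after the job is handed in: The lever is held down by its catch (above 0.71 rad of 0.75), the cap is pressed in by more than 8 of its 10 mm, and it is still within 5 mm of the plunger's axis seen from above (all of step 2 and horizontal distance between cap_top and plunger_foot below 0.005 m); the robot touches nothing.
It fails at once if the tube rack is moved more than 30 mm (distance of tube_rack from where it was at the start of the episode above 0.03 m).
It fails at once if the foam rack is moved more than 30 mm (distance of foam_rack from where it was at the start of the episode above 0.03 m).
It fails at once if the jar is moved more than 30 mm (distance of jar from where it was at the start of the episode above 0.03 m).
It fails at once if the pen tray is moved more than 30 mm (distance of pen_tray from where it was at the start of the episode above 0.03 m).
It also fails if it takes over 58 s, if anything falls off the work surface, if the arm or the gripper's body presses on something with over 40 N, if the wrist force passes 120 N, or if a joint passes its speed limit or range.

### The arm

A 7-joint arm with a two-finger parallel gripper is mounted at the origin on the work surface. World frame = base frame: x ahead of the robot, y to its left, z up, the work surface at z = 0. Lengths are in m, angles in rad, forces in N, time in s.
With the tool pointing down it reaches from about 0.4 to 0.9 m from the base axis. Payload 5.6 kg.
Tool frame: the origin (TCP) lies on the centre line of the jaws, within the pads' length; the fingertips stand 8 mm ahead of it and the grasp point (between the pads) lies 11 mm behind it; z points along the fingers, y is the line along which they close (so a half turn about z gives the same grasp; the last joint's range is limited). The gripper opens to 92 mm and grips with 3 to 60 N. Pads are 20 mm wide; open, the fingers measure 128 mm over their backs; the gripper's body (75 mm by 189 mm) begins 69 mm behind the grasp point.
Start: joints at [1.211, 0.468, -0.012, 1.603, 0.006, 1.071, -0.056], TCP at [0.202, -0.618, 0.223] pointing down, gripper open.
Joint ranges: [-2.53, 2.53], [-0.31, 2.02], [-1.57, 1.55], [0.28, 2.44], [-1.29, 4.43], [0.15, 1.84], [-2.92, 2.92]. Speed limits (rad/s): [2.57, 2.57, 3.14, 3.14, 3.14, 3.14, 3.14].

### API

Orientations are given as a unit quaternion [w, x, y, z].
In Python, from rig import telemetry, viewer, ticket gives the robot as it stands.
- The arm moves only by the shell command python3 -m creep 'ROWS' [FORCE]. ROWS is text: rows parted by semicolons, each of 7 numbers parted by spaces: the opening, from -1 (shut) to 1 (fully open), then the shift along the tool's x, y, z in units of 2 cm (1.0 is 2 cm), then the turn, a rotation vector about the tool's x, y, z in units of 4 degrees (1.0 is 4 degrees). A call has 1 to 5 rows; each row shifts and turns the commanded pose from where the row before left it, along the tool's axes as they then stand; what a row does not reach is not made up. A row lasts 1/8 s, in which the tool goes at most 62.5 mm and 10.7 degrees, less where a joint would pass 70% of its speed; a pose out of reach is approached as far as the arm can. A call with a number of a shift or a turn outside -1 to 1 is refused whole. A call with a gripper value outside its range is refused whole. The fingers move at their own pace and stop on an object; FORCE is the grip in N (left out, the last holds). Time passes only in rows, so rows that do not move let the fingers close. It gives the time, the measured TCP pose, the force, the opening and the grip force at its end, in the units of the state.
- telemetry.observe(): the state, without advancing time (a new reading comes with each control period).
- viewer.camera(name): name is "scene" or "top" or "wrist"; returns the picture (384x512x3 uint8, red, green, blue); there is no depth.
- viewer.camera_info(name): a dict with "fx", "fy", "cx", "cy" (pixels), "R" (3x3) and "t" (3): a world point X has camera coordinates R X + t. Camera axes: x right, y down, z forward; pixel columns grow to the right and rows downward; lengths in m; the calibration is good to about 2 mm. A picture is of the moment at which its call begins: read the wrist's pose just before it. camera_info takes no time and is no camera call; for the wrist camera it gives the pose at the moment of the call.
- ticket.job_done(): hands the job in; it is judged then, once.
The state is a dict: "time": time; "joint_positions": joint angles; "qd": joint speeds; "joint_efforts": joint torques, N m; "eef_pos": TCP position; "tcp_rot": TCP orientation; "contact_force": force on the tool from outside, world axes, zero at the start; "torque": the same for the moment, N m; "gripper_width": finger opening in m; "finger_force": force on a finger pad.
Only numpy, scipy, OpenCV 4.12 (cv2) and the standard library are available. Lean on these libraries where they do the work, as an engineer would, in place of code of your own. Each camera call takes 0.05 s, during which the arm holds its last target. There are 200 camera calls.

## Working session

There is one attempt and no reset: what is moved stays moved. The work goes in short steps, Python scripts to look and compute and a shell command to move; the robot and the scene stay as the last step left them, time stands still between calls to the robot, and variables do not carry over. Pictures are saved under pics/ and viewed, at most 10 in all, crops included, and the job is handed in when it is done.

```bash
mkdir -p pics; ls; python3 - <<'E'
from rig import telemetry, viewer
import cv2
s=telemetry.observe(); print(s['time'],s['eef_pos'],s['tcp_rot'],s['gripper_width'])
for n in ('scene','top'):
    cv2.imwrite(f'pics/{n}0.png',cv2.cvtColor(viewer.camera(n),cv2.COLOR_RGB2BGR))
    i=viewer.camera_info(n); print(n,{k:(v if isinstance(v,(int,float)) else [list(map(float,r)) if hasattr(r,'__len__') else float(r) for r in v]) for k,v in i.items()})
a=cv2.imread('pics/scene0.png');b=cv2.imread('pics/top0.png')
cv2.imwrite('pics/scene0b.png',cv2.resize(a,(800,600),interpolation=cv2.INTER_CUBIC))
cv2.imwrite('pics/top0b.png',cv2.resize(b,(800,600),interpolation=cv2.INTER_CUBIC))
E
```

```text
pics
0.0 [ 0.20225264 -0.6171166   0.22162609] [-8.81384639e-04  9.87487984e-01  1.57691687e-01 -1.92765393e-04] 0.09212620741718854
scene {'fx': 351.1553232684158, 'fy': 351.1553232684158, 'cx': 255.66200177893873, 'cy': 192.3969070987889, 'R': [[-0.45128046004204125, 0.8923443010855916, 0.008221599863217825], [0.5690610145290232, 0.2948605236759424, -0.7676111211549422], [-0.6873976346536566, -0.341729307928975, -0.6408631460576756]], 't': [0.3040277151565401, -0.18886671574911404, 1.539099775537308]}
top {'fx': 381.5919486034036, 'fy': 381.5919486034036, 'cx': 257.84679341295583, 'cy': 194.43408768246786, 'R': [[-0.002604546183606052, -0.9998316160299245, -0.01816468899174539], [-0.9839157560653167, 0.005806731717762904, -0.17853869841906572], [0.1786141128399255, 0.017407511417411124, -0.9837652043250253]], 't': [-0.0034565492076819517, 0.6315503656877324, 1.1154441003695432]}
```

View pics/scene0b.png

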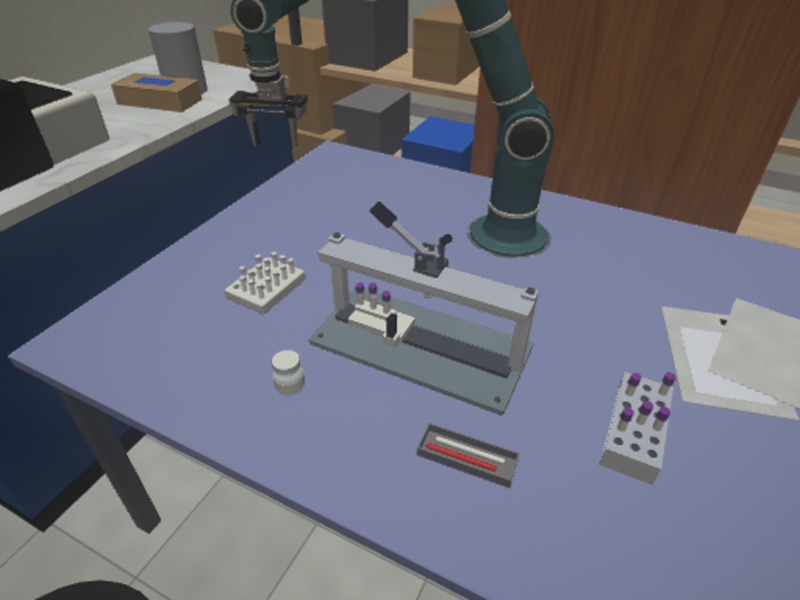

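View pics/top0b.png

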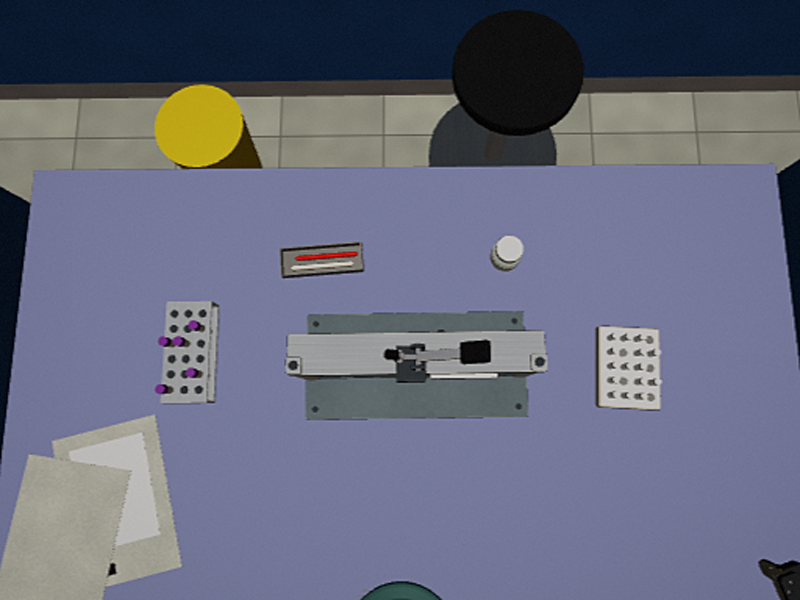

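```bash
python3 - <<'E'
import cv2
a=cv2.imread('pics/scene0.png');b=cv2.imread('pics/top0.png')
cv2.imwrite('pics/sc.png',cv2.resize(a[125:265,195:350],None,fx=5,fy=4.25,interpolation=cv2.INTER_CUBIC)) # 775x595
cv2.imwrite('pics/tc.png',cv2.resize(b[190:275,178:358],None,fx=4.4,fy=4.4,interpolation=cv2.INTER_CUBIC))
E
```

```text
(no output)
```

View pics/sc.png

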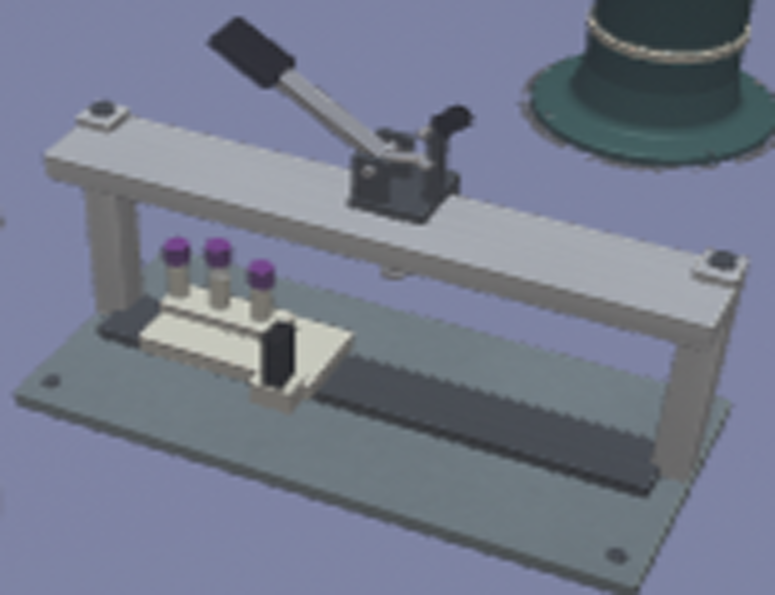

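View pics/tc.png

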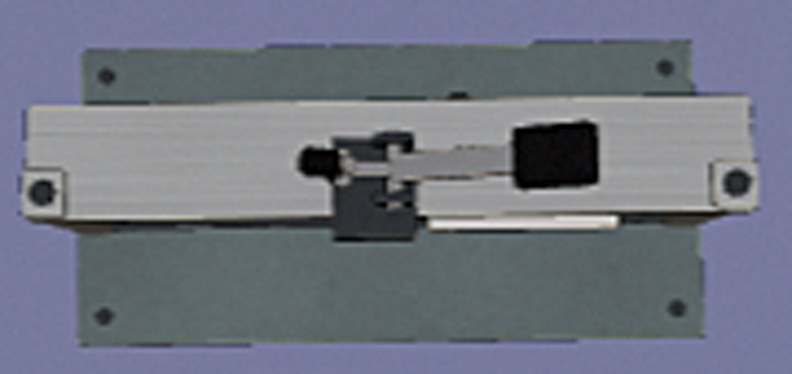

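```bash
cat > h.py <<'E'
import numpy as np
from rig import telemetry, viewer
def proj(n,X,i=None):
    i=i or viewer.camera_info(n); c=np.array(i['R'])@np.asarray(X,float)+np.array(i['t'])
    return np.array([i['fx']*c[0]/c[2]+i['cx'],i['fy']*c[1]/c[2]+i['cy']])
def world(p,X):
    c,s=np.cos(p[2]),np.sin(p[2]); return np.array([p[0]+c*X[0]-s*X[1],p[1]+s*X[0]+c*X[1],X[2]])
E
cat > fit.py <<'E'
from h import *
from scipy.optimize import least_squares
S=lambda u,v:((u+.5)/5-.5+195,(v+.5)/4.25-.5+125)
T=lambda u,v:((u+.5)/4.4-.5+178,(v+.5)/4.4-.5+190)
# params: x,y,yaw, plunger y, grip y
C=lambda x,y,z:(lambda p:(x,y,z)); B=.105;L=.22
obs=[('base','top',T(82,50),C(-B,-L,.018)),('base','top',T(692,42),C(-B,L,.018)),('base','top',T(703,336),C(B,L,.018)),('base','top',T(78,343),C(B,-L,.018)),
('bridge','top',T(27,107),C(-.04,-L,.207)),('bridge','top',T(750,97),C(-.04,L,.207)),
('base','scene',S(17,396),C(-B,L,.018)),('base','scene',S(636,587),C(-B,-L,.018)),('base','scene',S(731,405),C(B,-L,.018)),
('bridge','scene',S(46,156),C(-.04,L,.207)),('bridge','scene',S(716,328),C(-.04,-L,.183)),
('pad','top',T(556,155),lambda p:(.005,p[3]+.012+.0833,.307)),('pad','scene',S(252,47),lambda p:(.005,p[3]+.012+.0833,.307)),
('foot','scene',S(393,274),lambda p:(.005,p[3],.142)),
('cap','scene',S(217,243),lambda p:(.005,p[4]+.07,.124)),('capL','scene',S(176,243),lambda p:(.005,p[4]+.102,.114)),('capR','scene',S(261,266),lambda p:(.005,p[4]+.038,.114)),
('grip','scene',S(279,326),lambda p:(-.045,p[4],.102))]
def f(p): return np.concatenate([proj(n,world(p,m(p)))-uv for _,n,uv,m in obs])
r=least_squares(f,[.5,0,np.pi,0,.1],loss='soft_l1')
p=r.x
if __name__=='__main__':
    print(p.round(4)); 
    for o,e in zip(obs,f(p).reshape(-1,2)): print(o[0],o[1],e.round(2))
    print('grip',world(p,(-.045,p[4],.102)),'cap',world(p,(.005,p[4]+.07,.124)),'foot',world(p,(.005,p[3],.142)),'move',p[4]+.07-p[3])
    # height check: grip & cap by ray vs assumption is single view; pad triangulated
    A=[];b=[]
    for n,uv in (('top',obs[11][2]),('scene',obs[12][2])):
        i=viewer.camera_info(n);R=np.array(i['R']);t=np.array(i['t'])
        for k,(fv,c) in enumerate(((i['fx'],i['cx']),(i['fy'],i['cy']))):
            a=(uv[k]-c)/fv; A.append(R[k]-a*R[2]); b.append(a*t[2]-t[k])
    print('pad tri',np.linalg.lstsq(np.array(A),np.array(b),rcond=None)[0],world(p,(.005,p[3]+.0953,.307)))
E
python3 fit.py
```

```text
[ 0.5166 -0.0287  3.1516 -0.0054  0.0483]
base top [-0.66 -0.23]
base top [-0.33 -0.55]
base top [0.5 0.3]
base top [-0.89  0.53]
bridge top [-1.28 -0.59]
bridge top [ 0.54 -0.79]
base scene [-1.18 -1.88]
base scene [ 0.39 -0.36]
base scene [ 0.84 -1.84]
bridge scene [-1.42 -1.59]
bridge scene [-0.61  5.96]
pad top [-0.4  -0.05]
pad scene [ 0.26 -0.48]
foot scene [-0.51 -1.03]
cap scene [ 0.2 -0.2]
capL scene [ 0.05 -0.52]
capR scene [ 0.05 -0.5 ]
grip scene [-0.12  0.57]
grip [ 0.56204629 -0.07653228  0.102     ] cap [ 0.51274785 -0.14702812  0.124     ] foot [ 0.51151218 -0.02330268  0.142     ] move 0.12373161284232072
pad tri [ 0.51247369 -0.11960882  0.30514126] [ 0.51246391 -0.11859793  0.307     ]
```

```bash
python3 -m creep '1 0 0 -1 0 0 0.88;1 0 0 -1 0 0 0.88;1 0 0 -1 0 0 0.88;1 0 0 -1 0 0 0.88;1 0 0 -1 0 0 0.88' && python3 -m creep '1 1 0 -1 0 0 0;1 1 0 -1 0 0 0;1 1 0 -1 0 0 0;1 1 -0.5 -1 0 0 0;1 1 -0.5 0 0 0 0' && python3 -m creep '1 1 -1 0 0 0 0;1 1 -1 0 0 0 0;1 1 -1 0 0 0 0;1 1 -1 0 0 0 0;1 1 -1 0 0 0 0' && python3 -m creep '1 1 -1 0 0 0 0;1 1 -1 0 0 0 0;1 1 -1 0 0 0 0;1 1 -1 0 0 0 0;1 1 -1 0 0 0 0'
cat > go.py <<'E'
import sys
from fit import *
from scipy.spatial.transform import Rotation as Ro
def goal(tilt):
    ty=world(p,(0,1,0))-world(p,(0,0,0)); ty[2]=0; tx0=np.array([-ty[1],ty[0],0]); t=np.radians(tilt)
    z=-np.sin(t)*tx0+np.array([0,0,-np.cos(t)]); return np.column_stack([np.cross(ty,z),ty,z])
def need(P,tilt):
    s=telemetry.observe(); q=s['tcp_rot']; R=Ro.from_quat([q[1],q[2],q[3],q[0]]); Rg=goal(tilt)
    print('t',s['time'],'pos',np.round(s['eef_pos'],4),'F',np.round(s['contact_force'],1))
    print('turn units',np.round(np.degrees((R.inv()*Ro.from_matrix(Rg)).as_rotvec())/4,2))
    d=np.asarray(P)-s['eef_pos']
    print('shift units now-frame',np.round(R.inv().apply(d)/.02,2),'goal-frame',np.round(Rg.T@d/.02,2))
def grasp(back,tilt=32,dz=.016):
    return world(p,(-.045,p[4],.102-dz))+goal(tilt)[:,2]*(.011-back)
E
python3 -c "
from go import *
need(grasp(.15),32)"
```

```text
time: 0.72
eef_pos: [0.2023, -0.6174, 0.3227]
tcp_rot: [-0.0, 1.0, 0.004, -0.0]
contact_force: [1.3, -0.1, -0.5]
gripper_width: 0.0922
finger_force: 0.0
time: 1.35
eef_pos: [0.3032, -0.5968, 0.4036]
tcp_rot: [0.001, 1.0, 0.005, 0.001]
contact_force: [-0.4, -0.9, -0.3]
gripper_width: 0.0919
finger_force: 0.0
time: 1.98
eef_pos: [0.4019, -0.4943, 0.401]
tcp_rot: [-0.001, 1.0, 0.005, -0.001]
contact_force: [0.5, -0.4, -0.6]
gripper_width: 0.092
finger_force: 0.0
time: 2.6
eef_pos: [0.5007, -0.3934, 0.401]
tcp_rot: [-0.001, 1.0, 0.005, -0.001]
contact_force: [-0.5, 0.1, 0.0]
gripper_width: 0.0921
finger_force: 0.0
t 2.6 pos [ 0.5007 -0.3934  0.401 ] F [-0.5  0.1  0. ]
turn units [-0.02 -7.97  0.  ]
shift units now-frame [  6.92 -15.8    9.86] goal-frame [ 11.08 -15.81   4.7 ]
```

```bash
python3 -m creep '1 1 -1 0 0 0 0;1 1 -1 0 0 0 0;1 1 -1 0 0 0 0;1 1 -1 0 0 0 0;1 1 -1 0 0 0 0' && python3 -m creep '1 1 -1 0 0 0 0;1 1 -1 0 0 0 0;1 1 -1 0 0 0 0;1 1 -1 0 0 0 0;1 0 -1 0 0 -1 0' && python3 -m creep '1 0 -1 0 0 -1 0;1 0 -1 0 0 -1 0;1 0 -1 0 0 -1 0;1 0 -1 0 0 -1 0;1 0 -1 0 0 -1 0' && python3 -m creep '1 0 -0.8 0 0 -1 0;1 0 0 0 0 -1 0;1 0 0 0 0 0 0' |tail -6
python3 -c "
from go import *
need(grasp(.15),32)
import cv2
a=cv2.cvtColor(viewer.camera('scene'),cv2.COLOR_RGB2BGR)[0:270,150:510]
cv2.imwrite('pics/s1.png',cv2.resize(a,None,fx=2.2,fy=2.2,interpolation=cv2.INTER_CUBIC))
a=cv2.cvtColor(viewer.camera('wrist'),cv2.COLOR_RGB2BGR);cv2.imwrite('pics/w1.png',a)
"
```

```text
time: 3.22
eef_pos: [0.5997, -0.2925, 0.4009]
tcp_rot: [-0.0, 1.0, 0.005, -0.001]
contact_force: [0.5, 0.8, -0.1]
gripper_width: 0.0919
finger_force: 0.0
time: 3.85
eef_pos: [0.6783, -0.1919, 0.4011]
tcp_rot: [-0.0, 0.999, 0.005, -0.037]
contact_force: [0.6, 0.6, 0.7]
gripper_width: 0.0921
finger_force: 0.0
time: 4.47
eef_pos: [0.6615, -0.0971, 0.3772]
tcp_rot: [0.004, 0.983, 0.005, -0.185]
contact_force: [0.1, -0.1, -0.8]
gripper_width: 0.092
finger_force: 0.0
time: 4.85
eef_pos: [0.6421, -0.0781, 0.3633]
tcp_rot: [0.01, 0.978, 0.006, -0.208]
contact_force: [-0.3, -0.0, -0.2]
gripper_width: 0.0921
finger_force: 0.0
t 4.85 pos [ 0.6421 -0.0781  0.3633] F [-0.3 -0.  -0.2]
turn units [ 0.25 -1.98 -0.04]
shift units now-frame [ 2.96 -0.25  7.4 ] goal-frame [ 3.96 -0.12  6.93]
```

View pics/s1.png

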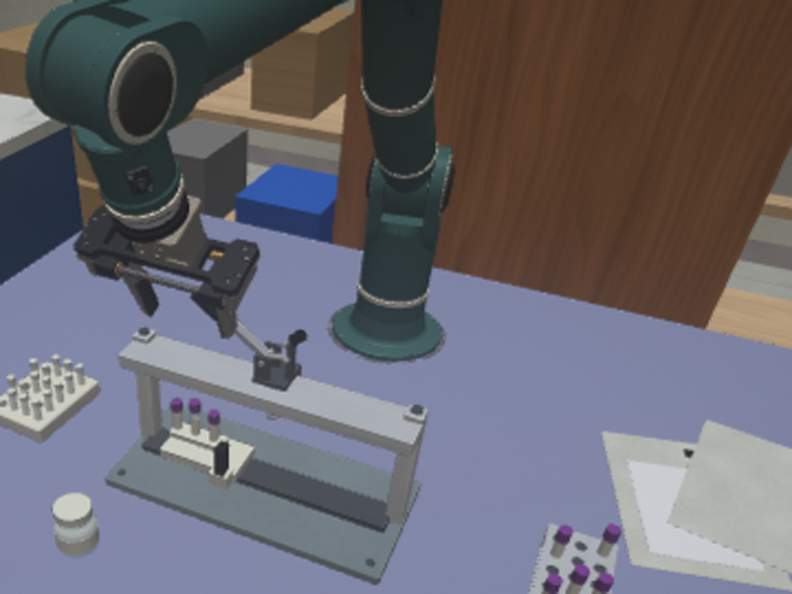

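```bash
python3 -m creep '1 0.4 0 0.9 0 0 0;1 0.4 0 0.9 0 0 0;1 0.4 0 0.9 0 0 0;1 0.4 0 0.9 0 0 0;1 0.4 0 0.9 0 -0.5 0'|tail -5 && python3 -m creep '1 0.4 -0.1 0.9 0 -0.6 0;1 0.4 -0.1 0.9 0.1 -0.6 0;1 0.4 0 0.8 0.1 -0.4 0;1 0 0 0 0 0 0'
python3 -c "
from go import *
need(grasp(.15),32);print(telemetry.observe()['joint_positions'])"
```

```text
eef_pos: [0.6425, -0.081, 0.2659]
tcp_rot: [0.009, 0.974, 0.005, -0.224]
contact_force: [0.6, 0.3, -0.0]
gripper_width: 0.0919
finger_force: 0.0
time: 6.08
eef_pos: [0.6385, -0.078, 0.2068]
tcp_rot: [0.003, 0.96, 0.003, -0.28]
contact_force: [0.1, 1.0, 0.6]
gripper_width: 0.0921
finger_force: 0.0
t 6.075 pos [ 0.6385 -0.078   0.2068] F [0.1 1.  0.6]
turn units [ 0.03  0.13 -0.07]
shift units now-frame [-0.04 -0.11  0.2 ] goal-frame [-0.04 -0.11  0.2 ]
[-0.14703776  0.83514689  0.37697863  1.17543519 -0.16782786  1.73661617
 -1.35155175]
```

```bash
python3 -c "
from go import *
import cv2
i=viewer.camera_info('wrist')
a=cv2.cvtColor(viewer.camera('wrist'),cv2.COLOR_RGB2BGR);cv2.imwrite('pics/w2.png',cv2.resize(a,(800,600),interpolation=cv2.INTER_CUBIC))
for n,X in dict(grip=(-.045,p[4],.102),cap=(.005,p[4]+.07,.124),foot=(.005,p[3],.142),bl=(-.04,.22,.207)).items(): print(n,proj('wrist',world(p,X),i)*800/512)
"
```

```text
grip [398.36202207 298.79874428]
cap [509.47008703 376.63489886]
foot [311.10338633 402.84023135]
bl [771.94873541 473.48694676]
```

View pics/w2.png

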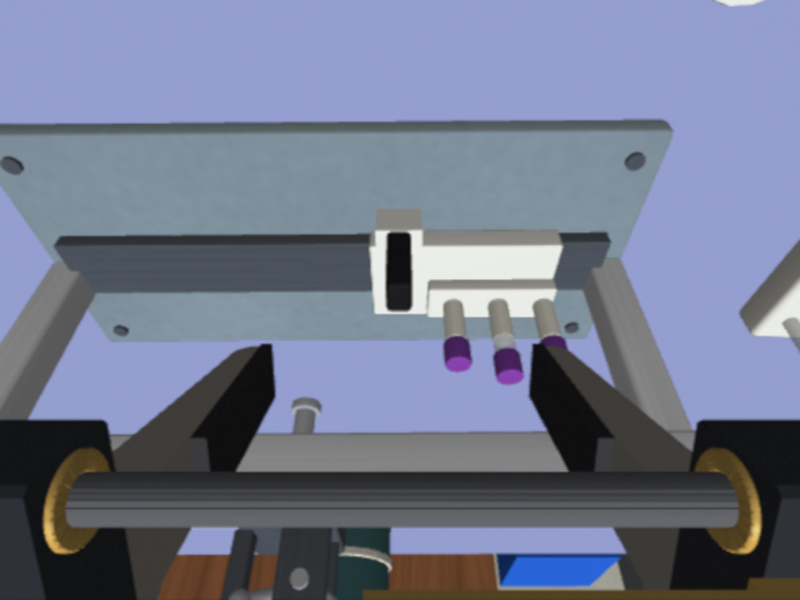

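```bash
python3 -m creep '1 0 -0.1 1 0 0 0;1 0 0 1 0 0 0;1 0 0 1 0 0 0;1 0 0 1 0 0 0;1 0 0 1 0 0 0'|tail -5 && python3 -m creep '1 0 0 1 0 0 0;1 0 0 0.8 0 0 0;1 0 0 0 0 0 0'|tail -5
python3 -c "
from go import *
need(grasp(0),32);print(telemetry.observe()['joint_positions'])"
```

```text
eef_pos: [0.5864, -0.0767, 0.126]
tcp_rot: [0.003, 0.961, 0.003, -0.276]
contact_force: [0.6, -0.7, -0.1]
gripper_width: 0.0918
finger_force: 0.0
eef_pos: [0.5662, -0.0768, 0.0945]
tcp_rot: [0.003, 0.961, 0.003, -0.278]
contact_force: [0.5, 1.4, -0.5]
gripper_width: 0.0917
finger_force: 0.0
t 7.125 pos [ 0.5662 -0.0768  0.0945] F [ 0.5  1.4 -0.5]
turn units [ 0.03  0.08 -0.07]
shift units now-frame [ 0.06 -0.02  1.02] goal-frame [ 0.05 -0.02  1.02]
[-0.16890506  0.82853132  0.35706246  1.47024688 -0.17245348  1.44781839
 -1.33976044]
```

```bash
python3 -m creep '1 0 0 0.95 0 0 0;1 0 0 0 0 0 0'|tail -5 && python3 -m creep '-1 0 0 0 0 0 0;-1 0 0 0 0 0 0;-1 0 0 0 0 0 0;-1 0 0 0 0 0 0;-1 0 0 0 0 0 0' 30|tail -5
python3 -c "
from go import *
need(grasp(0),32)"
```

```text
eef_pos: [0.5563, -0.0769, 0.0785]
tcp_rot: [0.003, 0.96, 0.003, -0.278]
contact_force: [0.2, 1.1, 0.5]
gripper_width: 0.0921
finger_force: 0.0
eef_pos: [0.5565, -0.077, 0.0785]
tcp_rot: [0.003, 0.961, 0.003, -0.278]
contact_force: [0.1, 0.4, -0.9]
gripper_width: 0.0437
finger_force: 0.0
t 8.0 pos [ 0.5565 -0.077   0.0785] F [ 0.1  0.4 -0.9]
turn units [ 0.03  0.07 -0.07]
shift units now-frame [ 0.03 -0.02  0.08] goal-frame [ 0.03 -0.02  0.08]
```

```bash
python3 -m creep '-1 0 0 0 0 0 -0.07;-1 0 0 0 0 0 0;-1 0 0 0 0 0 0;-1 0 0 0 0 0 0;-1 0 0 0 0 0 0' 30|tail -5 && python3 -m creep '-1 0 -0.4 0 0 0 0;-1 0 -0.6 0 0 0 0;-1 0 -0.8 0 0 0 0;-1 0 -0.8 0 0 0 0;-1 0 -0.8 0 0 0 0'  && python3 -m creep '-1 0 -0.8 0 0 0 0;-1 0 -0.8 0 0 0 0;-1 0 -0.8 0 0 0 0;-1 0 -0.5 0 0 0 0;-1 0 0 0 0 0 0' && python3 -m creep '-1 0 0 0 0 0 0;-1 0 0 0 0 0 0'
python3 - <<'E'
from go import *
import cv2
need(grasp(0)+(world(p,(0,-.1265,0))-world(p,(0,0,0))),32)
i=viewer.camera_info('wrist')
a=cv2.cvtColor(viewer.camera('wrist'),cv2.COLOR_RGB2BGR);cv2.imwrite('pics/w3r.png',a)
b=cv2.cvtColor(viewer.camera('scene'),cv2.COLOR_RGB2BGR);cv2.imwrite('pics/s3r.png',b)
f=[proj(n,world(p,(.005,p[3],.142))) for n in('wrist','scene')]; print(f)
# side by side crops: wrist x (180-380,y200-320) and scene around foot x6
c1=cv2.resize(a[200:300,190:323],None,fx=3,fy=6,interpolation=cv2.INTER_CUBIC)
y,x=int(f[1][1])-30,int(f[1][0])-30
c2=cv2.resize(b[y:y+60,x:x+40],None,fx=10,fy=10,interpolation=cv2.INTER_CUBIC)
print('scene crop origin',x,y); cv2.imwrite('pics/c3.png',np.hstack([c1,c2]))
E
```

```text
eef_pos: [0.5565, -0.077, 0.0784]
tcp_rot: [0.002, 0.961, 0.005, -0.278]
contact_force: [-0.4, -0.1, -0.3]
gripper_width: 0.0155
finger_force: 30.0
time: 9.25
eef_pos: [0.5556, -0.0075, 0.0784]
tcp_rot: [0.002, 0.961, 0.006, -0.278]
contact_force: [1.4, -2.8, 0.0]
gripper_width: 0.0153
finger_force: 30.0
time: 9.88
eef_pos: [0.555, 0.0518, 0.0784]
tcp_rot: [0.001, 0.961, 0.006, -0.278]
contact_force: [0.2, 3.0, 2.3]
gripper_width: 0.0155
finger_force: 30.0
time: 10.12
eef_pos: [0.555, 0.0498, 0.0784]
tcp_rot: [0.002, 0.961, 0.005, -0.278]
contact_force: [-0.8, 2.4, 3.4]
gripper_width: 0.0156
finger_force: 30.0
t 10.125 pos [0.555  0.0498 0.0784] F [-0.8  2.4  3.4]
turn units [0.01 0.07 0.01]
shift units now-frame [ 0.04 -0.01  0.07] goal-frame [ 0.04 -0.01  0.07]
[array([401.55183178, 396.95311325]), array([272.69302994, 188.05474576])]
scene crop origin 242 158
```

View pics/c3.png

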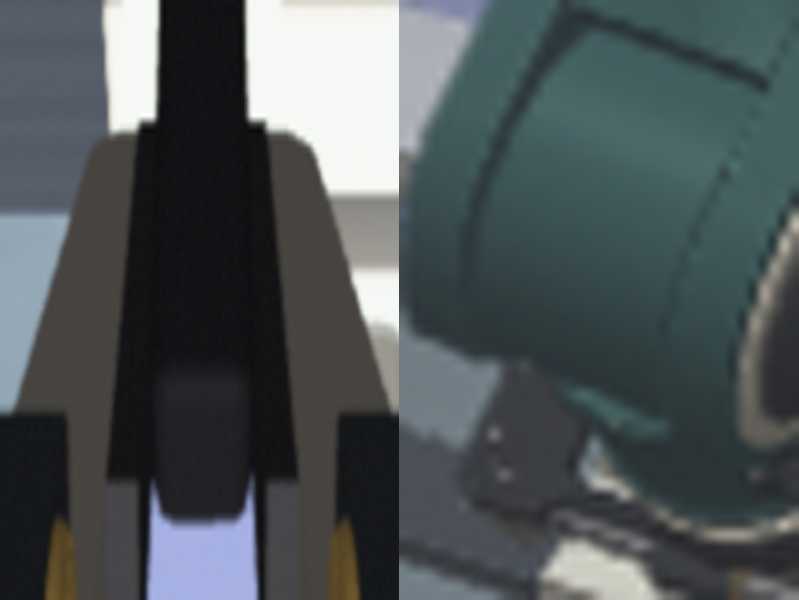

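The picture shows only the grip held between the pads; the arm hides the cap and plunger, so I release, back off and look.

```bash
python3 -m creep '1 0 0 0 0 0 0;1 0 0 0 0 0 0;1 0 0 0 0 0 0;1 0 0 0 0 0 0;1 0 0 0 0 0 0'|tail -5 && python3 -m creep '1 0 0 -0.6 0 0 0;1 0 0 -1 0 0 0;1 0 0 -1 0 0 0;1 0 0 -1 0 0 0;1 0 0 -1 0 0 0' |tail -5 && python3 -m creep '1 0 0 -1 0 0 0;1 0 0 -1 0 0 0;1 0 0 -0.7 0 0 0;1 0 0 0 0 0 0;1 0 0 0 0 0 0' 
python3 - <<'E'
from go import *
import cv2
i=viewer.camera_info('wrist')
a=cv2.cvtColor(viewer.camera('wrist'),cv2.COLOR_RGB2BGR);cv2.imwrite('pics/w4r.png',a)
q=np.array([p[0],p[1],p[2]])
for n,X in dict(foot=(.005,p[3],.142),cap=(.005,p[3],.124)).items(): print(n,proj('wrist',world(p,X),i))
for y in (-.002,0,.002): print(y,proj('wrist',world(p,(.005,p[3]+y,.142)),i)-proj('wrist',world(p,(.005,p[3],.142)),i))
f=proj('wrist',world(p,(.005,p[3],.142)),i); x,y=int(f[0])-66,int(f[1])-60
y=min(y,284)
cv2.imwrite('pics/c4.png',cv2.resize(a[y:y+100,x:x+133],None,fx=6,fy=6,interpolation=cv2.INTER_CUBIC)); print('origin',x,y)
E
```

```text
eef_pos: [0.5551, 0.0489, 0.0781]
tcp_rot: [0.002, 0.961, 0.005, -0.278]
contact_force: [-0.2, -0.1, 0.7]
gripper_width: 0.0637
finger_force: 0.0
eef_pos: [0.6051, 0.0497, 0.1574]
tcp_rot: [0.002, 0.961, 0.005, -0.277]
contact_force: [0.2, -0.1, -0.2]
gripper_width: 0.0917
finger_force: 0.0
time: 12.1
eef_pos: [0.6326, 0.0501, 0.2011]
tcp_rot: [0.002, 0.96, 0.005, -0.278]
contact_force: [-0.2, 0.2, -0.4]
gripper_width: 0.0918
finger_force: 0.0
foot [334.88900364 260.58703026]
cap [331.86822401 244.15622995]
-0.002 [-2.1463608   0.00337326]
0 [0. 0.]
0.002 [ 2.1463244 -0.0033732]
origin 268 200
```

View pics/c4.png

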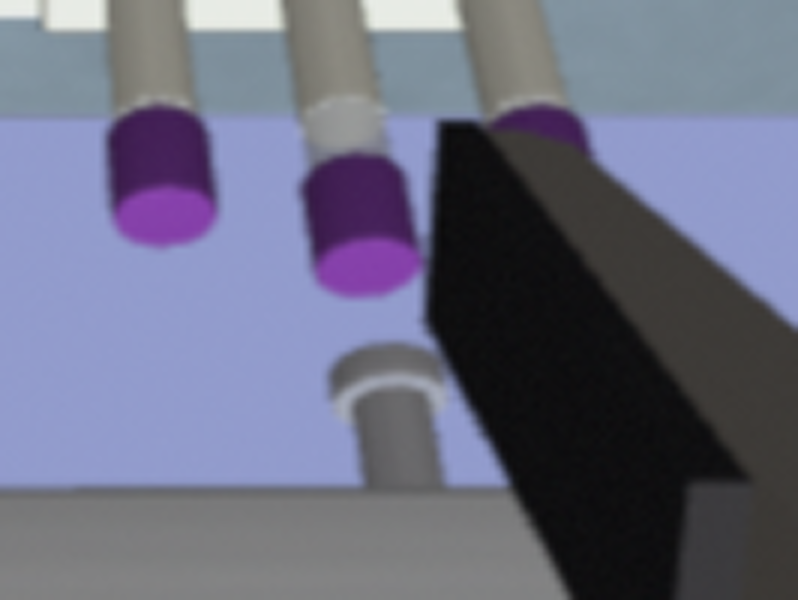

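Crop: cap top centred at (367,267), foot underside at about (387,371). The offset of 20 px against the 18 px expected when aligned means the cap is centred to within 1 mm. Next, rise and go above the lever pad.

```bash
python3 -m creep '1 -0.5 0 -0.85 0 0 0;1 -0.5 0 -0.85 0 0 0;1 -0.5 0 -0.85 0 0 0;1 -0.5 0 -0.85 0 0 0;1 -0.5 0 -0.85 0 0 0'|tail -5 && python3 -m creep '-1 -0.5 0 -0.85 0 1 0;-1 -0.5 0 -0.85 0 1 0;-1 -0.4 0 -0.9 0 1 0;-1 -0.3 0 -0.9 0 1 0;-1 -0.3 0 -0.9 0 1 0'|tail -5 && python3 -m creep '-1 0 1 0 0 1 0;-1 0 1 0 0 1 0;-1 0 1 0 0 1 0;-1 0 1 0 0 0 0;-1 0 0 0 0 0 0' 
python3 - <<'E'
from go import *
need(world(p,(.005,p[3]+.0933,.343)),0)
E
```

```text
eef_pos: [0.6304, 0.0501, 0.2951]
tcp_rot: [0.001, 0.963, 0.005, -0.27]
contact_force: [-0.4, -0.5, -0.1]
gripper_width: 0.0921
finger_force: 0.0
eef_pos: [0.6283, 0.0499, 0.3922]
tcp_rot: [0.001, 0.995, 0.005, -0.098]
contact_force: [-0.3, -0.0, -0.2]
gripper_width: 0.0442
finger_force: 0.0
time: 14.02
eef_pos: [0.6293, -0.0321, 0.3907]
tcp_rot: [0.001, 1.0, 0.004, 0.004]
contact_force: [0.7, -0.1, 0.6]
gripper_width: 0.0006
finger_force: 0.0
t 14.025 pos [ 0.6293 -0.0321  0.3907] F [ 0.7 -0.1  0.6]
turn units [ 0.02 -0.12 -0.04]
shift units now-frame [-5.89  4.18  2.34] goal-frame [-5.88  4.17  2.39]
```

```bash
python3 -m creep '-1 -1 0.7 0 0 0 0;-1 -1 0.7 0 0 0 0;-1 -1 0.7 0 0 0 0;-1 -1 0.7 0 0 0 0;-1 -1 0.7 0 0 -0.1 0'|tail -5 && python3 -m creep '-1 -0.88 0.68 0.5 0 0 0;-1 0 0 0.9 0 0 0;-1 0 0 0.9 0 0 0;-1 0 0 0 0 0 0'
python3 - <<'E'
from go import *
import cv2
need(world(p,(.005,p[3]+.0933,.315)),0)
a=cv2.cvtColor(viewer.camera('scene'),cv2.COLOR_RGB2BGR)[60:240,180:380]
b=cv2.cvtColor(viewer.camera('wrist'),cv2.COLOR_RGB2BGR)
cv2.imwrite('pics/s5.png',np.hstack([cv2.resize(a,(420,378),interpolation=cv2.INTER_CUBIC),cv2.resize(b,(378,378))]))
E
```

```text
eef_pos: [0.5297, -0.1005, 0.389]
tcp_rot: [0.0, 1.0, 0.006, 0.0]
contact_force: [-0.7, 0.0, 0.8]
gripper_width: 0.0008
finger_force: 0.0
time: 15.15
eef_pos: [0.5119, -0.1143, 0.3419]
tcp_rot: [0.0, 1.0, 0.006, -0.001]
contact_force: [-0.2, -0.9, 0.5]
gripper_width: 0.0006
finger_force: 0.0
t 15.15 pos [ 0.5119 -0.1143  0.3419] F [-0.2 -0.9  0.5]
turn units [0.   0.03 0.02]
shift units now-frame [0.03 0.11 1.35] goal-frame [0.02 0.11 1.35]
```

View pics/s5.png

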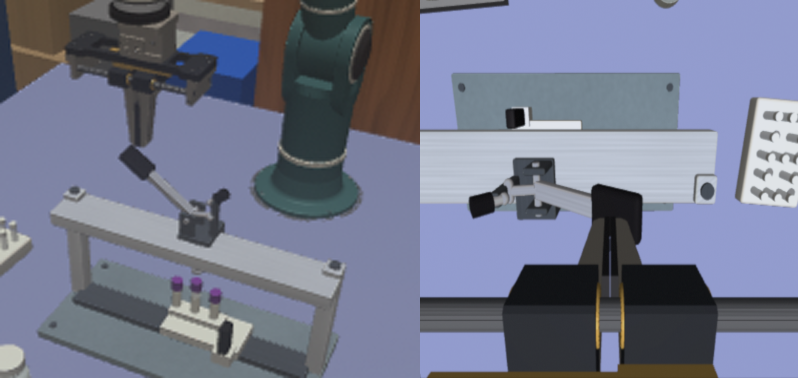

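```bash
python3 -m creep '-1 0 0.1 0.9 0 0 0;-1 0 0.2 0.4 0 0 0;-1 0 0.25 0.4 0 0 0;-1 0 0.15 0.5 0 0 0;-1 0 0.12 0.5 0 0 0' && python3 -m creep '-1 0 0.1 0.5 0 0 0;-1 0 0.08 0.5 0 0 0;-1 0 0.05 0.5 0 0 0;-1 0 0 0.4 0 0 0;-1 0 0 0 0 0 0'
python3 -c "
from go import *
need(world(p,(.005,p[3]+.117,.240)),0)"
```

```text
time: 15.88
eef_pos: [0.5132, -0.132, 0.289]
tcp_rot: [0.001, 1.0, 0.005, 0.001]
contact_force: [0.3, -1.5, 3.4]
gripper_width: 0.0002
finger_force: 1.3
time: 16.5
eef_pos: [0.512, -0.1352, 0.2496]
tcp_rot: [-0.0, 1.0, 0.006, -0.001]
contact_force: [-0.0, -0.6, -0.3]
gripper_width: 0.0006
finger_force: 0.0
t 16.5 pos [ 0.512  -0.1352  0.2496] F [-0.  -0.6 -0.3]
turn units [-0.    0.02  0.02]
shift units now-frame [0.03 0.26 0.48] goal-frame [0.03 0.26 0.48]
```

```bash
python3 -m creep '-1 0 0 0.3 0 0 0;-1 0 0 0.2 0 0 0;-1 0 0 0 0 0 0' && python3 -m creep '-1 0 0 -0.8 0 0 0;-1 0 0 -1 0 0 0;-1 0 0 -1 0 0 0;-1 0 0 -1 0 0 0;-1 0 0 -1 0 0 0' && python3 -m creep '-1 0 0 -1 0 0 0;-1 0 0 0 0 0 0;-1 0 0 0 0 0 0;-1 0 0 0 0 0 0'
python3 - <<'E'
from go import *
import cv2
a=cv2.cvtColor(viewer.camera('scene'),cv2.COLOR_RGB2BGR)[110:240,190:350]
cv2.imwrite('pics/s6.png',cv2.resize(a,(720,585),interpolation=cv2.INTER_CUBIC))
E
```

```text
time: 16.88
eef_pos: [0.5131, -0.1355, 0.2425]
tcp_rot: [0.0, 1.0, 0.006, 0.001]
contact_force: [-4.0, 1.5, 10.3]
gripper_width: 0.0004
finger_force: 5.1
time: 17.5
eef_pos: [0.5128, -0.1357, 0.3382]
tcp_rot: [0.0, 1.0, 0.006, 0.001]
contact_force: [-0.9, -0.0, 0.5]
gripper_width: 0.0004
finger_force: 0.0
time: 18.0
eef_pos: [0.5123, -0.1356, 0.3561]
tcp_rot: [0.0, 1.0, 0.005, -0.0]
contact_force: [0.0, 0.5, -0.5]
gripper_width: 0.0003
finger_force: 0.0
```

View pics/s6.png

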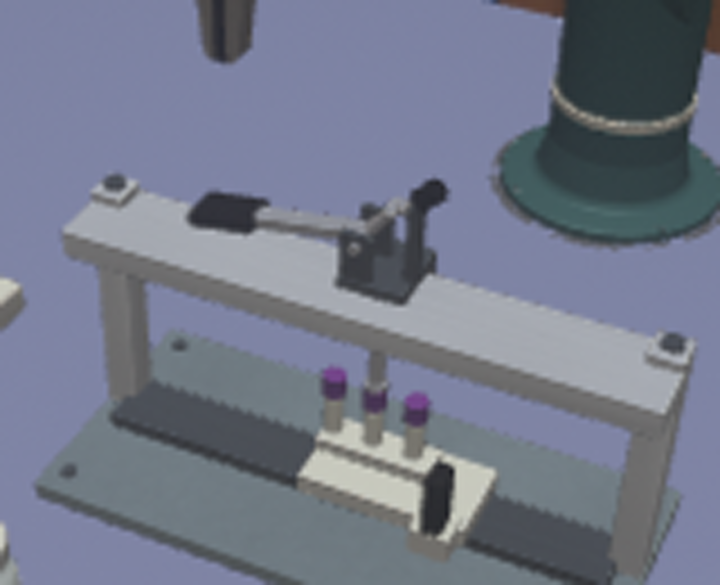

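The lever stays down with nothing touching it, its pad at (228,212). The plunger foot sits on the middle cap at (375,392), which is now level with its neighbours.

```bash
python3 -c "
from rig import ticket
print(ticket.job_done())"
```

```text
the job is handed in; nothing more can be done
None
```

The proud cap was centred under the plunger to about 1 mm and pressed home. The lever stays latched with the arm clear, nothing around the press was touched, and I handed the job in at about 18 s; the hand-in returned no verdict.

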